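# Hold the curing lamp over the clip in the slide jig

### The arm

A 6-joint arm with a two-finger parallel gripper is mounted at the origin on the work surface. World frame = base frame: x ahead of the robot, y to its left, z up, the work surface at z = 0. Lengths are in m, angles in rad, forces in N, time in s.
With the tool pointing down it reaches from about 0.25 to 0.725 m from the base axis. Payload 4 kg.
Tool frame: the origin (TCP) lies midway between the tips of the shut fingers; the grasp point (between the pads) lies bot.tcp_to_grasp behind it (bot.tcp_to_grasp is the distance from the TCP to the grasp point, in m); z points along the fingers, y is the line along which they close (so a half turn about z gives the same grasp; the last joint's range is limited). The gripper opens to 85 mm and grips with 20 to 120 N. Pads are 22 mm wide; open, the fingers measure 114 mm over their backs; the gripper's body (76 mm by 85 mm) begins 54 mm behind the grasp point. The pads swing forward as they close: fully open they stand 13 mm farther back than shut.
Start: joints at [1.185, 0.241, 0.005, 1.335, 0, 1.571], TCP at [0.188, 0.463, 0.231] pointing down, gripper open.
Joint ranges: [-2.72, 2.72], [-1.05, 1.87], [-1.09, 1.28], [-1.99, 2.15], [-1.42, 1.44], [-3.14, 3.14]. Speed limits (rad/s): [2.79, 2.79, 3.14, 3.14, 3.14, 3.14].

### API

Orientations are given as a unit quaternion [x, y, z, w].
In Python, from workcell import readout, camera, bot gives the robot as it stands. The module is installed in compiled form; this text tells all that it offers.
- The arm moves only by the tool jog_arm, never from a script. Its argument "motion" is a list of rows, each an object of numbers: "x", "y", "z": the shift along the tool's x, y, z in mm; "spin": the turn about the tool's z in degrees; "fingers": the closure, from -1 (fully open) to 1 (shut). A call has 1 to 8 rows; each row is the pose to reach, as a shift and turn from the pose commanded when the call began, along the tool's axes at that moment; what a row does not reach only later rows make up. A row lasts 1/8 s, in which the tool goes at most 62.5 mm and 10.7 degrees, less where a joint would pass 70% of its speed; a pose out of reach is approached as far as the arm can. A call with a gripper value outside its range is refused whole. The fingers move at their own pace and stop on an object; the grip force is fixed at half the most. Time passes only in rows, so rows that repeat a pose let the fingers close. It gives the time, the measured TCP pose, the force, the opening and the grip force at its end, in the units of the state.
- readout.get_obs(): the state, without advancing time (a new reading comes with each control period).
- camera(name): name is "scene" or "top"; returns a dict with "pixels" (420x560x3 uint8, red, green, blue), "K" (3x3 intrinsics, pixels), "rvec" (rotation vector, rad) and "tvec" (3), from world to camera coordinates, as OpenCV has them. Camera axes: x right, y down, z forward; pixel columns grow to the right and rows downward; lengths in m; the calibration is good to about 2 mm. A picture is of the moment at which its call begins. There is no depth.
- bot.job_done(): hands the job in; it is judged then, once.
The state is a dict: "clock": time; "joint_pos": joint angles; "joint_vel": joint speeds; "tau": joint torques, N m; "eef_pos": TCP position; "tool_rot": TCP orientation; "ft_force": force on the tool from outside, world axes, zero at the start; "ft_torque": the same for the moment, N m; "grip_width": finger opening in m; "grasp_force": force on a finger pad.
Only numpy, scipy, OpenCV 4.12 (cv2) and the standard library are available. Lean on these libraries where they do the work, as an engineer would, in place of code of your own. Each camera call takes 0.05 s, during which the arm holds its last target. There are 200 camera calls.

### The job

A blue visor headband with a clear clip on its front is clamped in the slide jig, ready to be light-cured. Slide the jig by its black knob fully home against the end stop inside the amber guard, and only then take the cordless curing lamp out of its cradle, carry it in over the top of the guard and hold it upright with its window centred on the clip and lined up lengthwise with it, about 10 mm above it. Do not let the lamp touch the jig or the guard, do not bump the guard or disturb the other things on the table, and finish there with the lamp still held steady in the gripper.

Things in the scene. Friction and masses are not known exactly. Their poses are not given: they have to be found in the camera images.
- fixture: Curing station: aluminium base plate 225 x 390 x 12 mm fixed to the table, with two steel rods along it that guide the slide jig. Origin under the plate's centre, on the table; x is across the slide, y the sliding direction towards end stop and guard, z up. With the jig home the clip lies at (0, 115, 77) mm in this frame.
- shuttle (a joint): Position of the slide jig along the fixture's +y, in m: 0 is fully out, 0.110 is home against the end stop (rubber bumpers on a grey block). It starts nearly out. It needs about 3 N to move, plus about 12 N per m/s, and stays where it is left.
- knob (a point): Axis of the jig's upright black knob, 24 mm in diameter, 54 to 104 mm above the table; this point is at 85 mm. The jig's flat dark plate (top at 54 mm) lies below. Moves with the jig; axes as the fixture. Clear of it: headband arms 68 mm off in x; guard 105 mm off in +y when home; two red thumbscrews, 91 mm high, 50 mm ahead in +y and 52 mm to each side.
- clip (a point): Centre of the top face of the clear clip: a plate 50 mm (x) by 12 mm (y), 3 mm thick, on the front seat of the blue headband, 77 mm above the table and 160 mm ahead of the knob in +y. Moves with the jig; axes as the fixture. The headband is clamped: a U of band 172 mm wide, 200 mm long, open towards -y.
- guard: Light guard round the clip's home position: three clear amber panels 4 mm thick, fixed on the station; origin and axes as the fixture. Top edge 145 mm above the table. One along y at x = -108 mm (y 60 to 180); one across at y = 180 (x -108 to 100); one across at y = 60, hanging from 145 down to 100 mm so that the jig slides in beneath it. The +x side is open.
- cradle: Grey charging cradle of the lamp, fixed to the table: base 104 (x) x 64 (y) x 12 mm, with an upright rectangular socket 76 x 36 mm inside, rim 42 mm above the table, socket floor at 12 mm. Origin at the centre of the underside. It stands either left or right of the station.
- lamp_grip (a point): Centre of the lamp's orange handle: 42 mm (x) by 34 mm (y), from 85 mm above the window to the lamp's top at 135 mm; this point is 110 mm above the window. Below it a grey neck 44 x 30 mm and a black head 70 (x) x 30 (y) x 40 mm high. z points up along the lamp; it stands head down, 30 mm deep in its cradle, and comes straight up.
- lamp_window (a point): Centre of the flat rectangular window in the lamp's underside, 64 mm (x) by 24 mm (y); the lowest point of the lamp, 110 mm straight below the handle's centre; axes as the lamp.
- clip_tray: Green open tray 130 x 90 x 35 mm with spare clear clips, loose; it stands on the side of the station where the cradle is not. Origin under its centre.
- cutters: Side cutters with red handles, 145 mm long, lying loose. Origin under the pivot.
- glasses: Amber safety glasses, 145 mm wide, 130 mm deep, 45 mm high, standing loose. Origin at the nose bridge, on the table.
- primer_bottle: Closed amber bottle, 42 mm in diameter, 105 mm high, standing loose. Origin under its centre.
- tape_roll: Yellow tape roll 90 mm in diameter, 19 mm high, lying loose. Origin under its centre.
- headband_stack: Bundle of four blue headbands, 172 x 192 x 81 mm, loose. Origin on the table at the middle of the U.
- finished_headband: One blue headband with its clip, 172 x 200 x 23 mm, lying loose. Origin on the table at the middle of the U.
- lamp: The whole cordless curing lamp, 0.25 to 0.42 kg, standing in its cradle (see its handle and window points). Origin at the centre of its window, axes as the lamp. It lights by itself when lifted out.

How it is judged:
On the way, in this order (a step that is already met when the one before it is completed fails the run):
1. the jig is fully home against its stop (within 3 mm) while the lamp is still in its cradle (value of joint shuttle above 0.107 m and height (world z) of lamp_window below 0.025 m and horizontal distance between lamp_window and cradle below 0.02 m), for 0.2 s.
2. the lamp's window has been lifted above the height of the guard's top edge (height (world z) of lamp_window above 0.145 m).
At the end, for the whole second after the job is handed in: The jig is home (within 3 mm of its stop); the lamp is held still in the gripper, upright within 7 degrees, touching nothing else, its window 4 to 18 mm above the clip's top face, centred within 7 mm and lengthwise in line within 8 degrees (either way round) (value of joint shuttle above 0.107 m and z of lamp_window in the frame of clip between 0.004 and 0.018 m and horizontal distance between lamp_window and clip below 0.007 m and angle between the x axis of lamp_window and the x axis of clip, either way round below 0.14 rad and angle between lamp_grip's own z axis and vertical below 0.12 rad and linear speed of lamp below 0.02 m/s and contact force between the fingers and lamp above 2 N and contact force between lamp and fixture below 0.2 N); the arm keeps its last pose, push and grip.
It fails at once if the lamp touches the jig, the headband, the station or its guard (contact force between lamp and fixture above 1 N).
It fails at once if the robot bumps the guard (contact force between any of the arm, the fingers and guard above 2 N).
It fails at once if a bystander is moved by more than 20 mm (distance of any of tape_roll, primer_bottle, headband_stack, finished_headband, cutters, glasses, clip_tray from where it was at the start of the episode above 0.02 m).
It also fails if it takes over 54 s, if anything falls off the work surface, if the arm or the gripper's body presses on something with over 40 N, if the wrist force passes 120 N, or if a joint passes its speed limit or range.

## Working session

There is one attempt and no reset: what is moved stays moved. The work goes in short steps, Python scripts to look and compute and a tool call to move; the robot and the scene stay as the last step left them, time stands still between calls to the robot, and variables do not carry over. Pictures are saved under pics/ and viewed, at most 10 in all, crops included, and the job is handed in when it is done.

Besides the shell and the picture viewer there is one more tool, called after ">>>" in YAML: its name, and indented under it one key for each argument. jog_arm: Moves the arm, as the interface text tells. Its arguments: {"type":"object","properties":{"motion":{"type":"array"}},"required":["motion"]}

```bash
mkdir -p pics
cat > h.py <<'E'
from workcell import readout, camera, bot
import numpy as np, cv2
from scipy.spatial.transform import Rotation as R
def shot(name,fn=None):
    c=camera(name)
    if fn: cv2.imwrite('pics/'+fn,c['pixels'][:,:,::-1])
    return c
def ray(c,uv,z):
    M=cv2.Rodrigues(np.array(c['rvec'],float))[0]; t=np.array(c['tvec'],float).ravel()
    o=-M.T@t; d=M.T@np.linalg.inv(c['K'])@np.array([uv[0],uv[1],1.])
    return o+d*(z-o[2])/d[2]
def proj(c,P):
    return cv2.projectPoints(np.array(P,float).reshape(-1,3),np.array(c['rvec'],float),np.array(c['tvec'],float),c['K'],None)[0].reshape(-1,2)
E
python3 - <<'E'
from h import *
for n in ('top','scene'):
    c=shot(n,n+'0.png'); M=cv2.Rodrigues(c['rvec'])[0]; print(n,-M.T@np.ravel(c['tvec']),c['K'][0,0])
o=readout.get_obs(); print(o['tool_rot'],o['eef_pos'],o['clock'],bot.tcp_to_grasp,o['grip_width'])
print(R.from_quat(o['tool_rot']).as_matrix().round(3))
E
```

```text
top [ 0.45673761 -0.01313963  1.08389633] 394.7904505360336
scene [ 0.9260179  -0.70404172  0.60131801] 392.71364663135165
[ 1.91690264e-01  9.81455018e-01 -9.27432555e-04 -1.71666160e-04] [0.18794838 0.46272526 0.23048784] 0.1 0.0187 0.08576254308333134
[[-0.927  0.376 -0.001]
 [ 0.376  0.927 -0.002]
 [-0.    -0.002 -1.   ]]
```

View pics/top0.png

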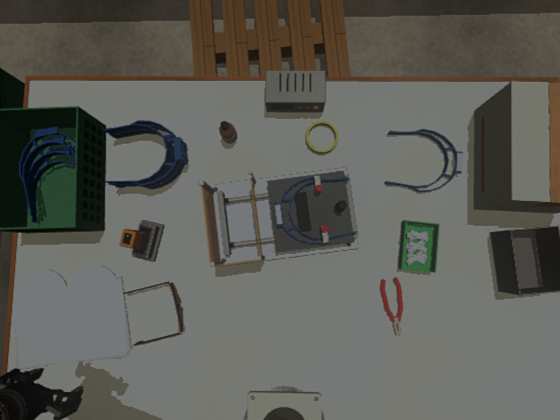

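View pics/scene0.png

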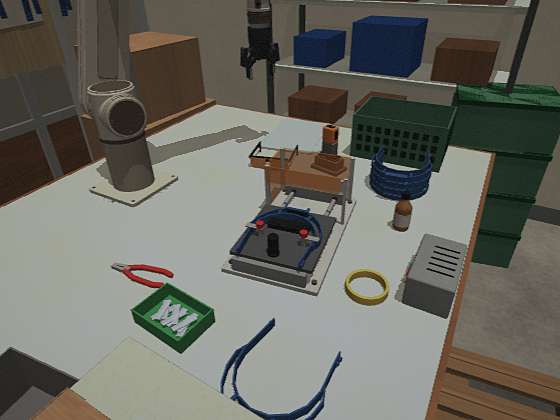

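The top view shows the station at px (205–357, 168–265), with its sliding direction to the left (+y world). The knob is near (340,207) and the red thumbscrews near (318,184) and (325,234). The lamp and cradle are near (129–150,240), and the glasses near (155,312).

Run:
```python
import cv2,numpy as np
a=cv2.imread('pics/top0.png')
s=cv2.resize(a[160:275,195:365],None,fx=4.6,fy=4.6,interpolation=cv2.INTER_CUBIC)
s=np.clip(s*1.5,0,255).astype('uint8')
l=np.clip(cv2.resize(a[215:265,110:175],None,fx=4.6,fy=4.6,interpolation=cv2.INTER_CUBIC)*1.5,0,255).astype('uint8')
for i in range(0,115,10):cv2.putText(s,str(160+i),(0,int(i*4.6)),0,.3,(0,0,255))
for i in range(0,170,10):cv2.putText(s,str(195+i),(int(i*4.6),10),0,.3,(0,0,255)); 
cv2.imwrite('pics/c0.png',s)
cv2.imwrite('pics/c1.png',cv2.resize(l,None,fx=2,fy=2))
```

```text
(no output)
```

View pics/c0.png

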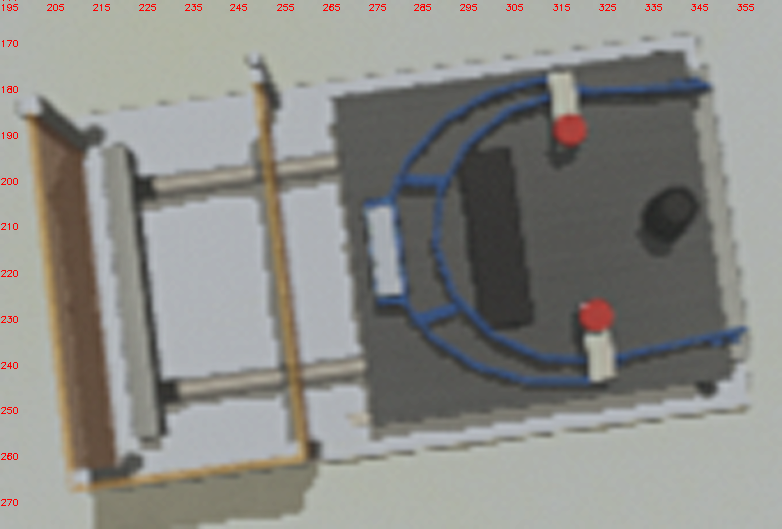

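View pics/c1.png

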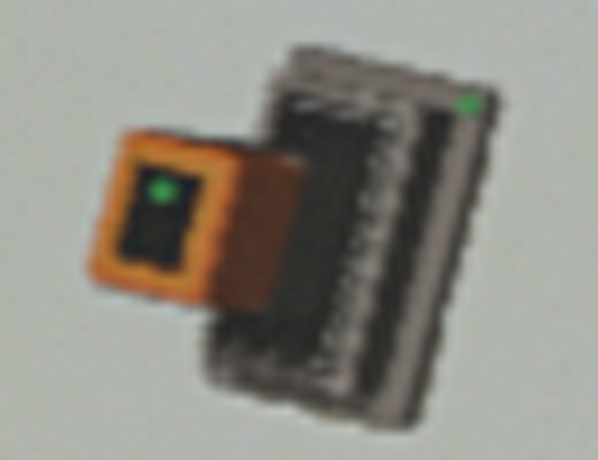

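The crops give these features:
- **Clip:** its centre is at crop px (384,250).
- **Screws and knob:** the screws are at (570,130) and (597,314), and the knob top at (677,208).
- **Guard:** the top corners are at about (72,488), (306,458) and (28,105).
- **Lamp:** the orange handle top has corners at (125,130), (242,150), (212,308) and (88,283) in the second crop.

Run:
```python
from h import *
from scipy.optimize import least_squares
c=shot('top')
f=lambda u,v:(195+u/4.6,160+v/4.6)
g=lambda u,v:(110+u/9.2,215+v/9.2)
# (pixel,z,local x,y, moves with shuttle); jig points given at s=0
L=[(384,250,.077,0,.005,1),(570,130,.091,.052,-.105,1),(597,314,.091,-.052,-.105,1),(677,208,.104,0,-.155,1),
   (699,36,.012,.1125,-.195,0),(750,407,.012,-.1125,-.195,0),(72,488,.145,-.108,.18,0),(306,458,.145,-.108,.06,0)]
W=np.array([ray(c,f(u,v),z)[:2] for u,v,z,*_ in L])
def res(p):
    r=R.from_euler('z',p[2]).as_matrix()[:2,:2]
    return (np.array([r@[x,y+m*p[3]]+p[:2] for _,_,_,x,y,m in L])-W).ravel()
s=least_squares(res,[.4,.0,0,.01]); p=s.x
print('fixture',p,np.degrees(p[2])); print((s.fun.reshape(-1,2)*1000).round(1))
r=R.from_euler('z',p[2]).as_matrix()[:2,:2]
print('knob',r@[0,-.155+p[3]]+p[:2],'knob home',r@[0,-.045]+p[:2],'clip home',r@[0,.115]+p[:2])
Q=np.array([ray(c,g(*q),.147)[:2] for q in [(125,130),(242,150),(212,308),(88,283)]])
print('lamp',Q.mean(0),np.linalg.norm(np.roll(Q,-1,0)-Q,axis=1),[np.degrees(np.arctan2(*(Q[(i+1)%4]-Q[i])[::-1])) for i in range(4)])
B=np.array([ray(c,g(*q),.012)[:2] for q in [(500,85),(412,430)]]);print('cradle edge',B,np.degrees(np.arctan2(*(B[1]-B[0])[::-1])))
```

```text
fixture [0.55759758 0.0111013  0.13712672 0.00095803] 7.856782510996973
[[-0.3 -0.7]
 [ 0.1 -0.2]
 [-1.4  0.5]
 [-0.2  0.2]
 [ 1.7  0.5]
 [-0.4 -1.4]
 [ 0.4 -0.2]
 [ 0.   1.4]]
knob [ 0.57865471 -0.14149466] knob home [ 0.56374896 -0.03347628] clip home [0.54187738 0.12502178]
lamp [0.48824781 0.37439004] [0.03135564 0.0414618  0.03331429 0.04056974] [np.float64(-98.96697544263843), np.float64(171.85156236379345), np.float64(79.4670216512578), np.float64(-10.879407376029974)]
cradle edge [[0.53330903 0.33213172]
 [0.43098102 0.35410699]] 167.87963689729045
```

>>> jog_arm:
  motion:
    - {"x": -49,"y": -34,"z": 0,"spin": -4,"fingers": -1}
    - {"x": -98,"y": -69,"z": 0,"spin": -8,"fingers": -1}
    - {"x": -147,"y": -103,"z": 0,"spin": -12,"fingers": -1}
    - {"x": -196,"y": -138,"z": 0,"spin": -16,"fingers": -1}
    - {"x": -245,"y": -172,"z": 0,"spin": -20,"fingers": -1}
    - {"x": -295,"y": -207,"z": 0,"spin": -24,"fingers": -1}
    - {"x": -344,"y": -241,"z": 0,"spin": -28,"fingers": -1}
    - {"x": -393,"y": -276,"z": 0,"spin": -30,"fingers": -1}

```text
clock: 1.15
eef_pos: [0.4491, 0.0578, 0.2312]
tool_rot: [-0.069, 0.998, 0.0, 0.0]
ft_force: [1.1, 0.0, -0.4]
grip_width: 0.0856
grasp_force: 0.0
```

```bash
cat >> h.py <<'E'
def to(P,closing_deg):
    "shift (mm, tool axes) to TCP world P, spin in deg to tool y at given yaw"
    o=readout.get_obs(); T=R.from_quat(o['tool_rot']).as_matrix()
    y=np.degrees(np.arctan2(T[1,1],T[0,1]))
    print('t',round(o['clock'],2),'tcp',np.round(o['eef_pos'],4),'yaw',round(y,2),'shift',(T.T@(np.array(P)-o['eef_pos'])*1000).round(1),'spin',round(y-closing_deg,2),'F',np.round(o['ft_force'],1),'w',round(o['grip_width'],4),round(o['grasp_force'],1))
E
python3 -c "
from h import *
to([.5787,-.1415,.20],97.86)"
```

```text
t 1.15 tcp [0.4491 0.0578 0.2312] yaw 97.96 shift [-100.7 -215.4   31.2] spin 0.1 F [ 1.1  0.  -0.4] w 0.0856 0.0
```

>>> jog_arm:
  motion:
    - {"x": -25,"y": -54,"z": 0}
    - {"x": -50,"y": -108,"z": 0}
    - {"x": -75,"y": -162,"z": 10}
    - {"x": -100.7,"y": -215.4,"z": 20}
    - {"x": -100.7,"y": -215.4,"z": 50}
    - {"x": -100.7,"y": -215.4,"z": 80}
    - {"x": -100.7,"y": -215.4,"z": 90}
    - {"x": -100.7,"y": -215.4,"z": 90}

```text
validation failed for argument at $.mo...
```

Run:
```python
from h import *
to([.5787,-.1415,.067],97.86)
c=shot('scene'); a=cv2.resize(c['pixels'][180:310,200:370,::-1],None,fx=4.5,fy=4.5,interpolation=cv2.INTER_CUBIC)
cv2.imwrite('pics/k1.png',np.clip(a*1.5,0,255))
```

```text
t 1.15 tcp [0.4491 0.0578 0.2312] yaw 97.96 shift [-100.7 -215.4  164.2] spin 0.1 F [ 1.1  0.  -0.4] w 0.0856 0.0[ WARN:0@1.380] global loadsave.cpp:1063 imwrite_ Unsupported depth image for selected encoder is fallbacked to CV_8U.
```

View pics/k1.png

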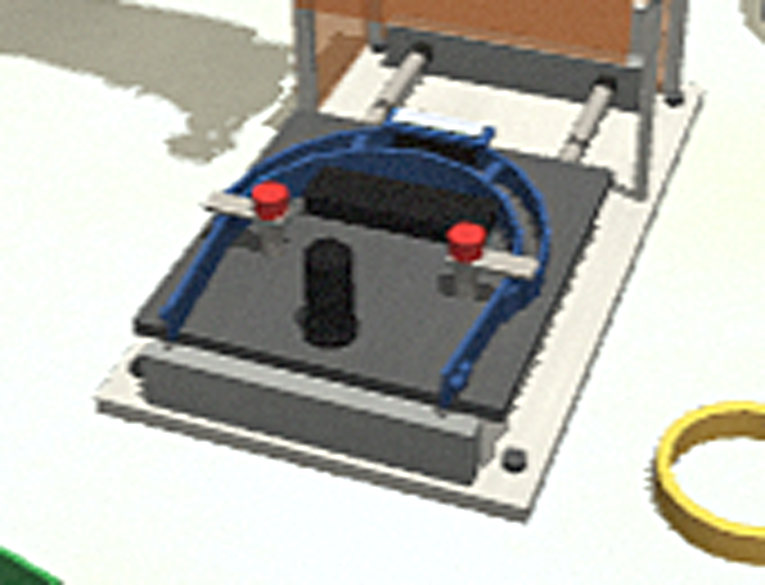

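The move was refused because every row needs all its fields. The picture therefore shows the untouched jig, with the knob at crop px (330,290) standing free. I'll repeat the move with full rows.

>>> jog_arm:
  motion:
    - {"x": -25,"y": -54,"z": 0,"spin": 0,"fingers": -1}
    - {"x": -50,"y": -108,"z": 0,"spin": 0,"fingers": -1}
    - {"x": -75,"y": -162,"z": 10,"spin": 0,"fingers": -1}
    - {"x": -100.7,"y": -215.4,"z": 20,"spin": 0,"fingers": -1}
    - {"x": -100.7,"y": -215.4,"z": 50,"spin": 0,"fingers": -1}
    - {"x": -100.7,"y": -215.4,"z": 80,"spin": 0,"fingers": -1}
    - {"x": -100.7,"y": -215.4,"z": 90,"spin": 0,"fingers": -1}
    - {"x": -100.7,"y": -215.4,"z": 90,"spin": 0,"fingers": -1}

```text
clock: 2.2
eef_pos: [0.5773, -0.1394, 0.1409]
tool_rot: [-0.069, 0.998, 0.0, -0.001]
ft_force: [-0.9, -0.3, 0.3]
grip_width: 0.0847
grasp_force: 0.0
```

Run:
```python
from h import *
to([.5787,-.1415,.067],97.86)
c=shot('scene'); a=cv2.resize(c['pixels'][180:310,200:370,::-1],None,fx=4.5,fy=4.5,interpolation=cv2.INTER_CUBIC)
cv2.imwrite('pics/k2.png',cv2.convertScaleAbs(a,alpha=1.5))
```

```text
t 2.2 tcp [ 0.5773 -0.1394  0.1409] yaw 97.91 shift [-1.2 -2.3 73.9] spin 0.05 F [-0.9 -0.3  0.3] w 0.0847 0.0
```

View pics/k2.png

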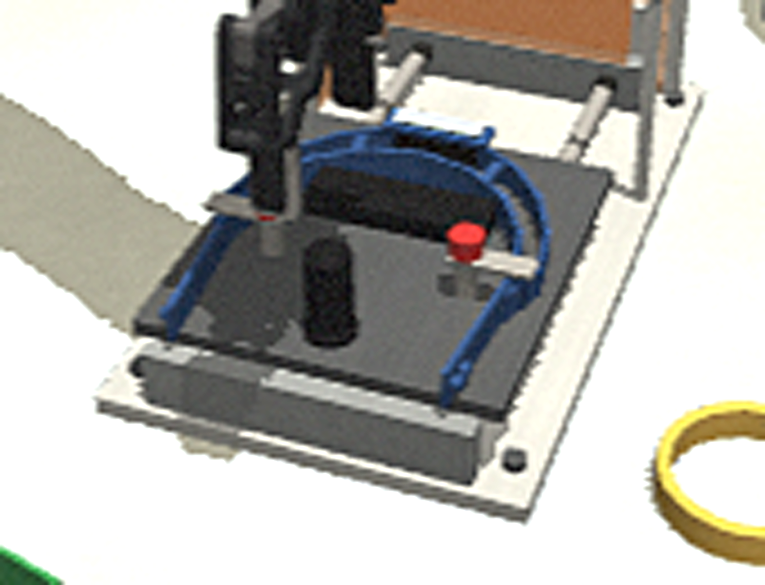

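The open fingers straddle the knob at crop px (260,200) and (350,90), about 40 mm above its top at (328,245). Next I descend and grip.

>>> jog_arm:
  motion:
    - {"x": -1,"y": -2,"z": 20,"spin": 0,"fingers": -1}
    - {"x": -1,"y": -2,"z": 40,"spin": 0,"fingers": -1}
    - {"x": -1,"y": -2,"z": 60,"spin": 0,"fingers": -1}
    - {"x": -1,"y": -2,"z": 72,"spin": 0,"fingers": -1}
    - {"x": -1,"y": -2,"z": 73,"spin": 0,"fingers": 1}
    - {"x": -1,"y": -2,"z": 73,"spin": 0,"fingers": 1}
    - {"x": -1,"y": -2,"z": 73,"spin": 0,"fingers": 1}
    - {"x": -1,"y": -2,"z": 73,"spin": 0,"fingers": 1}

```text
clock: 3.25
eef_pos: [0.5794, -0.1396, 0.0697]
tool_rot: [-0.07, 0.998, 0.002, 0.001]
ft_force: [-1.6, 5.8, 6.1]
grip_width: 0.0222
grasp_force: 59.0
```

```bash
python3 -c "
from h import *
to([.5637,-.0335,.067],97.86)"
```

```text
t 3.25 tcp [ 0.5794 -0.1396  0.0697] yaw 97.97 shift [  0.9 107.3   3.1] spin 0.11 F [-1.6  5.8  6.1] w 0.0222 59.0
```

>>> jog_arm:
  motion:
    - {"x": 0,"y": 12,"z": 0,"spin": 0,"fingers": 1}
    - {"x": 0,"y": 27,"z": 0,"spin": 0,"fingers": 1}
    - {"x": 0,"y": 42,"z": 0,"spin": 0,"fingers": 1}
    - {"x": 0,"y": 57,"z": 0,"spin": 0,"fingers": 1}
    - {"x": 0,"y": 72,"z": 0,"spin": 0,"fingers": 1}
    - {"x": 0,"y": 86,"z": 0,"spin": 0,"fingers": 1}
    - {"x": 0,"y": 96,"z": 0,"spin": 0,"fingers": 1}
    - {"x": 0,"y": 102,"z": 0,"spin": 0,"fingers": 1}

```text
clock: 4.25
eef_pos: [0.5652, -0.0404, 0.0697]
tool_rot: [-0.069, 0.998, -0.001, 0.001]
ft_force: [-2.9, -3.4, 6.8]
grip_width: 0.0224
grasp_force: 59.9
```

>>> jog_arm:
  motion:
    - {"x": 0,"y": 2,"z": 0,"spin": 0,"fingers": 1}
    - {"x": 0,"y": 4,"z": 0,"spin": 0,"fingers": 1}
    - {"x": 0,"y": 6,"z": 0,"spin": 0,"fingers": 1}
    - {"x": 0,"y": 7,"z": 0,"spin": 0,"fingers": 1}
    - {"x": 0,"y": 7,"z": 0,"spin": 0,"fingers": 1}

```text
clock: 4.88
eef_pos: [0.5642, -0.0336, 0.0697]
tool_rot: [-0.069, 0.998, -0.0, 0.001]
ft_force: [-2.1, -2.6, 8.5]
grip_width: 0.0223
grasp_force: 59.9
```

```bash
python3 -c "
from h import *
to([.5637,-.0335,.067],97.86)"
```

```text
t 4.88 tcp [ 0.5642 -0.0336  0.0697] yaw 97.9 shift [0.5 0.2 2.7] spin 0.04 F [-2.1 -2.6  8.5] w 0.0223 59.9
```

>>> jog_arm:
  motion:
    - {"x": 0,"y": 1,"z": 0,"spin": 0,"fingers": 1}
    - {"x": 0,"y": 2,"z": 0,"spin": 0,"fingers": 1}
    - {"x": 0,"y": 3,"z": 0,"spin": 0,"fingers": 1}
    - {"x": 0,"y": 3,"z": 0,"spin": 0,"fingers": 1}

```text
clock: 5.38
eef_pos: [0.5638, -0.0307, 0.0697]
tool_rot: [-0.069, 0.998, -0.0, 0.001]
ft_force: [-1.5, -1.6, 7.4]
grip_width: 0.0222
grasp_force: 59.9
```

```bash
python3 -c "
from h import *
to([.5637,-.0335,.067],97.86)"
```

```text
t 5.38 tcp [ 0.5638 -0.0307  0.0697] yaw 97.89 shift [ 0.5 -2.7  2.7] spin 0.03 F [-1.5 -1.6  7.4] w 0.0222 59.9
```

>>> jog_arm:
  motion:
    - {"x": 0,"y": 1,"z": 0,"spin": 0,"fingers": 1}
    - {"x": 0,"y": 2,"z": 0,"spin": 0,"fingers": 1}
    - {"x": 0,"y": 3,"z": 0,"spin": 0,"fingers": 1}
    - {"x": 0,"y": 3,"z": 0,"spin": 0,"fingers": 1}

```text
clock: 5.88
eef_pos: [0.5638, -0.0307, 0.0697]
tool_rot: [-0.068, 0.998, -0.003, 0.001]
ft_force: [-1.5, -10.4, 5.9]
grip_width: 0.0224
grasp_force: 60.2
```

Run:
```python
from h import *
to([.5637,-.0335,.067],97.86)
c=shot('top'); a=cv2.resize(c['pixels'][160:275,195:365,::-1],None,fx=4.6,fy=4.6,interpolation=cv2.INTER_CUBIC)
cv2.imwrite('pics/h1.png',cv2.convertScaleAbs(a,alpha=1.5))
```

```text
t 5.88 tcp [ 0.5638 -0.0307  0.0697] yaw 97.77 shift [ 0.5 -2.7  2.7] spin -0.09 F [ -1.5 -10.4   5.9] w 0.0224 60.2
```

View pics/h1.png

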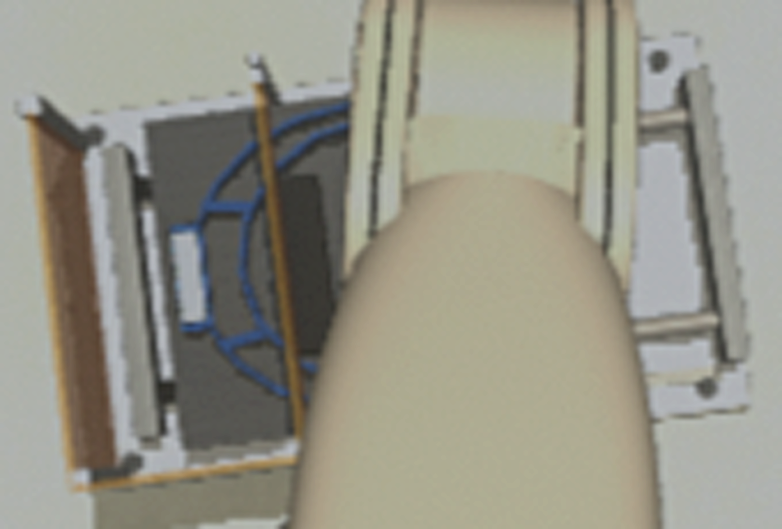

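The jig stalls with about 10 N against the stop, so it is home. The clip is now at crop px (189,277), inside the guard. I open the fingers and rise.

>>> jog_arm:
  motion:
    - {"x": 0,"y": -1,"z": 0,"spin": 0,"fingers": -1}
    - {"x": 0,"y": -2,"z": 0,"spin": 0,"fingers": -1}
    - {"x": 0,"y": -2,"z": 0,"spin": 0,"fingers": -1}
    - {"x": 0,"y": -2,"z": 0,"spin": 0,"fingers": -1}
    - {"x": 0,"y": -2,"z": -40,"spin": 0,"fingers": -1}
    - {"x": 0,"y": -2,"z": -90,"spin": 0,"fingers": -1}
    - {"x": 0,"y": -2,"z": -140,"spin": 0,"fingers": -1}
    - {"x": 0,"y": -2,"z": -165,"spin": 0,"fingers": -1}

```text
clock: 6.92
eef_pos: [0.5647, -0.0296, 0.2368]
tool_rot: [-0.069, 0.998, -0.0, 0.002]
ft_force: [0.6, -0.8, -0.5]
grip_width: 0.0853
grasp_force: 0.0
```

Run:
```python
from h import *
to([.488,.374,.235],79.5)
c=shot('top'); print('clip (old pic)',ray(c,(195+189/4.6,160+277/4.6),.077))
print('edge',ray(c,(195+183/4.6,160+229/4.6),.077)-ray(c,(195+196/4.6,160+325/4.6),.077))
```

```text
t 6.92 tcp [ 0.5647 -0.0296  0.2368] yaw 97.91 shift [ 20.4 410.3   1.3] spin 18.41 F [ 0.6 -0.8 -0.5] w 0.0853 0.0
clip (old pic) [0.54090007 0.12633453 0.077     ]
edge [0.05366275 0.00850815 0.        ]
```

>>> jog_arm:
  motion:
    - {"x": 3,"y": 55,"z": 0,"spin": 2.5,"fingers": -1}
    - {"x": 6,"y": 110,"z": 0,"spin": 5,"fingers": -1}
    - {"x": 9,"y": 165,"z": 0,"spin": 8,"fingers": -1}
    - {"x": 12,"y": 220,"z": 0,"spin": 11,"fingers": -1}
    - {"x": 15,"y": 275,"z": 0,"spin": 14,"fingers": -1}
    - {"x": 17,"y": 330,"z": 0,"spin": 16,"fingers": -1}
    - {"x": 20,"y": 385,"z": 0,"spin": 18.4,"fingers": -1}
    - {"x": 20.4,"y": 410.3,"z": 0,"spin": 18.4,"fingers": -1}

```text
clock: 7.98
eef_pos: [0.4854, 0.3768, 0.2321]
tool_rot: [0.09, 0.996, -0.0, -0.001]
ft_force: [0.0, -0.0, 1.0]
grip_width: 0.0852
grasp_force: 0.0
```

>>> jog_arm:
  motion:
    - {"x": 0,"y": 0,"z": 0,"spin": 0,"fingers": -1}

```text
clock: 8.1
eef_pos: [0.4858, 0.3758, 0.2319]
tool_rot: [0.09, 0.996, -0.001, -0.001]
ft_force: [-0.7, -0.9, 0.0]
grip_width: 0.0854
grasp_force: 0.0
```

Run:
```python
from h import *
to([.4882,.3744,.1033],79.5)
c=shot('scene'); b=c['pixels']
print(proj(c,[[.4882,.3744,.147],[.4882,.3744,.122],readout.get_obs()['eef_pos']]))
a=cv2.resize(b[90:210,250:410,::-1],None,fx=5,fy=5,interpolation=cv2.INTER_CUBIC)
cv2.imwrite('pics/l1.png',cv2.convertScaleAbs(a,alpha=1.5))
```

```text
t 8.1 tcp [0.4858 0.3758 0.2319] yaw 79.71 shift [ -2.8  -0.8 128.6] spin 0.21 F [-0.7 -0.9  0. ] w 0.0854 0.0
[[329.46918416 126.16637337]
 [329.06893331 133.74834225]
 [330.28045631  98.91646997]]
```

View pics/l1.png

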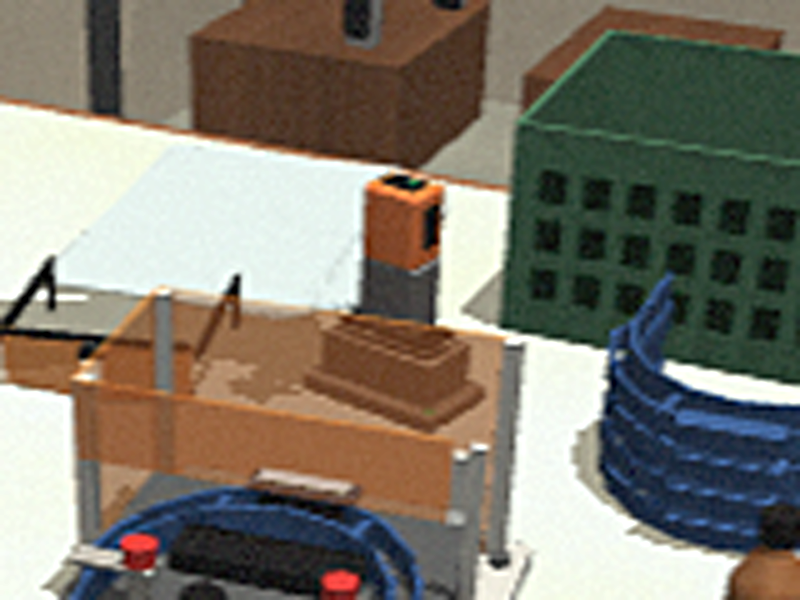

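The handle top is at crop px (403,183), i.e. image (330.6,126.6). My estimate projects to (329.5,126.2), so they agree and the lamp is still seated. Next I descend and grip.

>>> jog_arm:
  motion:
    - {"x": -3,"y": -0.5,"z": 25,"spin": 0,"fingers": -1}
    - {"x": -3,"y": -0.5,"z": 55,"spin": 0,"fingers": -1}
    - {"x": -3,"y": -0.5,"z": 85,"spin": 0,"fingers": -1}
    - {"x": -3,"y": -0.5,"z": 115,"spin": 0,"fingers": -1}
    - {"x": -3,"y": -0.5,"z": 128,"spin": 0,"fingers": -1}
    - {"x": -3,"y": -0.5,"z": 128,"spin": 0,"fingers": -1}

```text
clock: 8.9
eef_pos: [0.4895, 0.3715, 0.1046]
tool_rot: [0.092, 0.996, -0.001, -0.001]
ft_force: [0.2, 0.2, 0.6]
grip_width: 0.0856
grasp_force: 0.0
```

>>> jog_arm:
  motion:
    - {"x": 0,"y": 0,"z": 0,"spin": 0,"fingers": 1}
    - {"x": 0,"y": 0,"z": 0,"spin": 0,"fingers": 1}
    - {"x": 0,"y": 0,"z": 0,"spin": 0,"fingers": 1}
    - {"x": 0,"y": 0,"z": 0,"spin": 0,"fingers": 1}
    - {"x": 0,"y": 0,"z": 0,"spin": 0,"fingers": 1}
    - {"x": 0,"y": 0,"z": 0,"spin": 0,"fingers": 1}

```text
clock: 9.65
eef_pos: [0.4907, 0.374, 0.1067]
tool_rot: [0.091, 0.996, 0.002, 0.001]
ft_force: [0.1, 2.5, 6.5]
grip_width: 0.0337
grasp_force: 60.7
```

```bash
python3 -c "
from h import *
to([.488,.374,.1033],79.5)"
```

```text
t 9.65 tcp [0.4907 0.374  0.1067] yaw 79.52 shift [ 2.6 -0.5  3.4] spin 0.02 F [0.1 2.5 6.5] w 0.0337 60.7
```

The grip holds, with the width at 34 mm. Lift it straight up.

>>> jog_arm:
  motion:
    - {"x": 0,"y": 0,"z": -10,"spin": 0,"fingers": 1}
    - {"x": 0,"y": 0,"z": -25,"spin": 0,"fingers": 1}
    - {"x": 0,"y": 0,"z": -45,"spin": 0,"fingers": 1}
    - {"x": 0,"y": 0,"z": -75,"spin": 0,"fingers": 1}
    - {"x": 0,"y": 0,"z": -110,"spin": 0,"fingers": 1}
    - {"x": 0,"y": 0,"z": -145,"spin": 0,"fingers": 1}
    - {"x": 0,"y": 0,"z": -175,"spin": 0,"fingers": 1}
    - {"x": 0,"y": 0,"z": -185,"spin": 0,"fingers": 1}

```text
clock: 10.65
eef_pos: [0.49, 0.372, 0.2926]
tool_rot: [0.092, 0.996, -0.0, 0.001]
ft_force: [0.2, -0.5, -4.6]
grip_width: 0.0337
grasp_force: 59.2
```

>>> jog_arm:
  motion:
    - {"x": 0,"y": 0,"z": 0,"spin": 0,"fingers": 1}
    - {"x": 0,"y": 0,"z": 0,"spin": 0,"fingers": 1}

```text
clock: 10.9
eef_pos: [0.4891, 0.372, 0.2883]
tool_rot: [0.092, 0.996, -0.002, -0.001]
ft_force: [-0.2, -0.5, -3.7]
grip_width: 0.0337
grasp_force: 59.2
```

Run:
```python
from h import *
to([.5415,.1265,.29],97.86)
for n in('scene','top'):
    c=shot(n); print(c['pixels'].shape)
    if n=='scene':
        e=readout.get_obs()['eef_pos'];q=proj(c,e)[0];print(q);u,v=map(int,q)
        a=c['pixels'][v-30:v+90,u-80:u+80,::-1]
        cv2.imwrite('pics/g1.png',cv2.convertScaleAbs(cv2.resize(a,None,fx=5,fy=5,interpolation=cv2.INTER_CUBIC),alpha=1.5))
```

```text
t 10.9 tcp [0.4891 0.372  0.2883] yaw 79.49 shift [ -96.3 -231.9   -1.2] spin -18.37 F [-0.2 -0.5 -3.7] w 0.0337 59.2
(420, 560, 3)
[331.87930162  80.16994822]
(420, 560, 3)
```

View pics/g1.png

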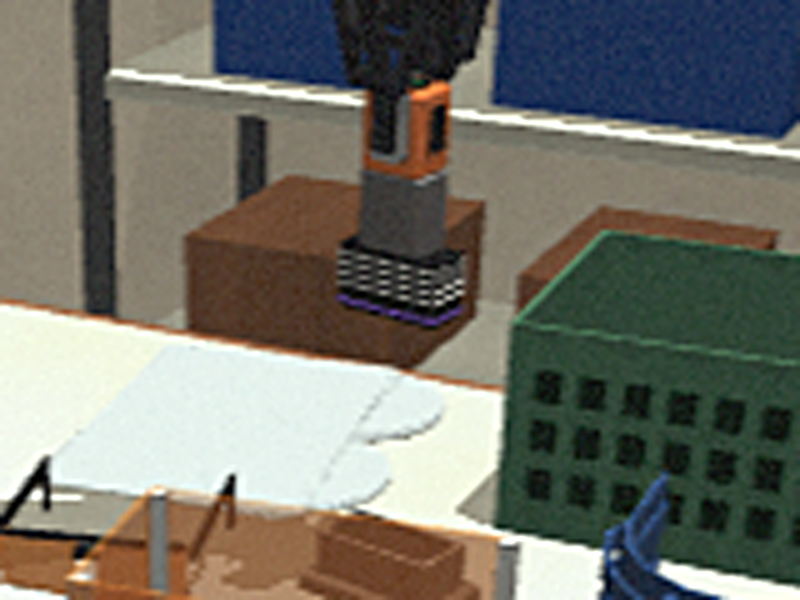

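The lamp hangs upright in the gripper and is lit, with a purple edge at crop px (340–460,305). Its window is at about 0.193 m, above the guard. I carry it over the clip.

>>> jog_arm:
  motion:
    - {"x": -9,"y": -22,"z": 0,"spin": -2,"fingers": 1}
    - {"x": -26,"y": -62,"z": 0,"spin": -5,"fingers": 1}
    - {"x": -44,"y": -106,"z": 0,"spin": -9,"fingers": 1}
    - {"x": -62,"y": -150,"z": 0,"spin": -13,"fingers": 1}
    - {"x": -80,"y": -194,"z": 0,"spin": -16,"fingers": 1}
    - {"x": -92,"y": -222,"z": 0,"spin": -18.4,"fingers": 1}
    - {"x": -96.3,"y": -231.9,"z": 0,"spin": -18.4,"fingers": 1}
    - {"x": -96.3,"y": -231.9,"z": 0,"spin": -18.4,"fingers": 1}

```text
clock: 12.0
eef_pos: [0.542, 0.1269, 0.2898]
tool_rot: [-0.068, 0.998, 0.0, -0.001]
ft_force: [-0.6, 0.7, -4.4]
grip_width: 0.0335
grasp_force: 59.2
```

>>> jog_arm:
  motion:
    - {"x": 0,"y": 0,"z": 0,"spin": 0,"fingers": 1}
    - {"x": 0,"y": 0,"z": 0,"spin": 0,"fingers": 1}

```text
clock: 12.25
eef_pos: [0.5419, 0.1284, 0.2902]
tool_rot: [-0.07, 0.998, 0.0, -0.0]
ft_force: [-0.8, 0.1, -4.2]
grip_width: 0.0332
grasp_force: 59.2
```

Run:
```python
from h import *
to([.5415,.1265,.182],97.86)
c=shot('scene'); e=np.array(readout.get_obs()['eef_pos']); w=e-[0,0,.0947]
x=np.array([np.cos(.137),np.sin(.137),0]);y=np.array([-x[1],x[0],0])
# predicted window-edge corners if lamp centred under TCP
C=[w+sx*.035*x+sy*.015*y for sx,sy in((-1,-1),(1,-1),(1,1))]
q=proj(c,C);print(q)
u,v=map(int,proj(c,w)[0]);u0,v0=u-60,v-65
a=cv2.convertScaleAbs(cv2.resize(c['pixels'][v0:v0+90,u0:u0+120,::-1],None,fx=6.6,fy=6.6,interpolation=cv2.INTER_CUBIC),alpha=1.5)
print(u0,v0)
for p in q: cv2.circle(a,tuple(int((p[i]+.5-(u0,v0)[i])*6.6) for i in(0,1)),3,(0,255,0),1)
cv2.imwrite('pics/g2.png',a)
```

```text
t 12.25 tcp [0.5419 0.1284 0.2902] yaw 97.99 shift [  0.7  -1.8 108.2] spin 0.13 F [-0.8  0.1 -4.2] w 0.0332 59.2
[[296.28970936 144.3378601 ]
 [323.16556272 148.19267024]
 [326.48983166 143.47807186]]
251 78
```

View pics/g2.png

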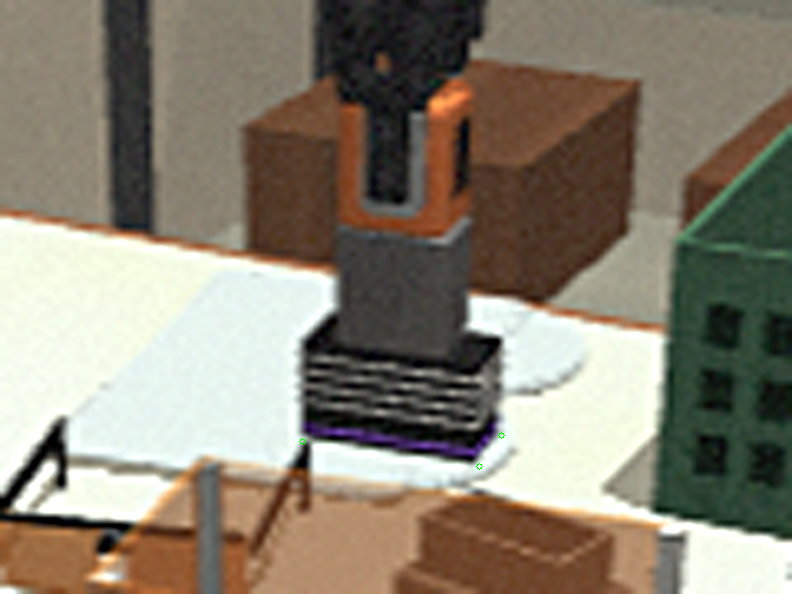

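The observed window corners at crop px (303,437), (479,459) and (498,430) match the prediction to within 1 image px, so the lamp is centred under the TCP. I descend most of the way, then correct.

>>> jog_arm:
  motion:
    - {"x": 0.5,"y": -1.5,"z": 10,"spin": 0,"fingers": 1}
    - {"x": 0.5,"y": -1.5,"z": 25,"spin": 0,"fingers": 1}
    - {"x": 0.5,"y": -1.5,"z": 40,"spin": 0,"fingers": 1}
    - {"x": 0.5,"y": -1.5,"z": 55,"spin": 0,"fingers": 1}
    - {"x": 0.5,"y": -1.5,"z": 70,"spin": 0,"fingers": 1}
    - {"x": 0.5,"y": -1.5,"z": 78,"spin": 0,"fingers": 1}
    - {"x": 0.5,"y": -1.5,"z": 78,"spin": 0,"fingers": 1}
    - {"x": 0.5,"y": -1.5,"z": 78,"spin": 0,"fingers": 1}

```text
clock: 13.3
eef_pos: [0.5423, 0.1258, 0.2129]
tool_rot: [-0.069, 0.998, 0.0, 0.001]
ft_force: [-0.6, -0.2, -3.9]
grip_width: 0.0335
grasp_force: 59.3
```

Run:
```python
from h import *
to([.5415,.1268,.1815],97.86)
c=shot('scene'); print('clip pred px',proj(c,[.5415,.1268,.077]),'seen ~ (311,187)')
```

```text
t 13.3 tcp [0.5423 0.1258 0.2129] yaw 97.9 shift [ 0.7  1.1 31.4] spin 0.04 F [-0.6 -0.2 -3.9] w 0.0335 59.3
clip pred px [[309.89607528 185.06629543]] seen ~ (311,187)
```

Run:
```python
from h import *
def blob(f,roi,k,off,thr):
    a=cv2.imread('pics/'+f); x0,y0,x1,y1=roi; b=a[y0:y1,x0:x1]
    m=(b.min(2)>thr).astype('uint8')
    n,_,st,ce=cv2.connectedComponentsWithStats(m); i=1+st[1:,4].argmax()
    r=cv2.minAreaRect(np.argwhere(_==i)[:,::-1].astype('float32'))
    cx,cy=np.array(r[0])+[x0,y0]
    bx=(cv2.boxPoints(r)+[x0,y0]+.5)/k-.5+off
    return ((cx+.5)/k-.5+off[0],(cy+.5)/k-.5+off[1]),st[i],bx.round(1).tolist()
ct=shot('top'); cs=shot('scene')
p,s,bx=blob('h1.png',(150,200,230,350),4.6,(195,160),165); print('top',p,s,bx,ray(ct,p,.077),np.array([ray(ct,q,.077)[:2] for q in bx]).round(4).tolist())
for thr in(125,145,165):
    p,s,bx=blob('l1.png',(235,455,375,515),5,(250,90),thr); print('scene',thr,p,s,bx,ray(cs,p,.077))
X=np.array([np.cos(.137),np.sin(.137),0]);Y=np.array([-X[1],X[0],0]);C=np.array([.5415,.1268,.077])
print('pred corners',proj(cs,[C+a*.025*X+b*.006*Y for a,b in((-1,-1),(1,-1),(1,1),(-1,1))]).round(1).tolist())
print(cv2.imread('pics/l1.png')[455:515:5,306].tolist())
```

```text
top (np.float64(235.92970707105553), np.float64(219.78214164402175)) [ 27  36  24  83 675] [[233.0, 211.1], [236.5, 210.6], [238.8, 228.5], [235.3, 228.9]] [0.54201685 0.126765   0.077     ] [[0.5644, 0.1348], [0.5657, 0.1258], [0.5197, 0.1189], [0.5186, 0.1278]]
scene 125 (np.float64(310.5271286010742), np.float64(185.74216232299804)) [ 23  14  94  24 925] [[301.1, 185.3], [301.5, 183.0], [319.9, 186.2], [319.5, 188.5]] [0.54455685 0.12430827 0.077     ]
scene 145 (np.float64(310.53114166259763), np.float64(185.71660919189452)) [ 25  15  90  22 729] [[301.5, 185.2], [301.9, 183.3], [319.5, 186.3], [319.2, 188.2]] [0.54450748 0.1244365  0.077     ]
scene 165 (np.float64(310.5621627807617), np.float64(185.72702713012694)) [ 27  16  87  20 500] [[301.9, 185.0], [302.1, 183.6], [319.3, 186.4], [319.0, 187.9]] [0.5446048 0.1244244 0.077    ]
pred corners [[300.3, 184.6], [318.2, 187.7], [319.5, 185.6], [301.8, 182.5]]
[[63, 102, 156], [62, 100, 154], [62, 100, 154], [45, 88, 148], [118, 144, 178], [192, 201, 219], [124, 150, 166], [74, 90, 116], [63, 76, 104], [30, 28, 39], [9, 9, 12], [78, 52, 38]]
```

>>> jog_arm:
  motion:
    - {"x": 0,"y": 0.5,"z": 8,"spin": 0,"fingers": 1}
    - {"x": 0,"y": 0.5,"z": 16,"spin": 0,"fingers": 1}
    - {"x": 0,"y": 0.5,"z": 23,"spin": 0,"fingers": 1}
    - {"x": 0,"y": 0.5,"z": 28,"spin": 0,"fingers": 1}
    - {"x": 0,"y": 0.5,"z": 31,"spin": 0,"fingers": 1}
    - {"x": 0,"y": 0.5,"z": 31,"spin": 0,"fingers": 1}
    - {"x": 0,"y": 0.5,"z": 31,"spin": 0,"fingers": 1}
    - {"x": 0,"y": 0.5,"z": 31,"spin": 0,"fingers": 1}

```text
clock: 14.45
eef_pos: [0.542, 0.1262, 0.1816]
tool_rot: [-0.069, 0.998, 0.0, 0.0]
ft_force: [-0.1, -0.2, -4.2]
grip_width: 0.0334
grasp_force: 59.5
```

Run:
```python
from h import *
to([.5425,.1263,.181],97.86)
c=shot('scene'); b=c['pixels'].astype(int)
# purple edge and clip rows at columns through the clip
for u in (304,308,312,316):
    print(u,[(v,b[v,u].tolist()) for v in range(172,191)])
w=np.array([.5425,.1263,.0863]);X=np.array([np.cos(.137),np.sin(.137),0]);Y=np.array([-X[1],X[0],0])
print(proj(c,[w+a*.035*X-.015*Y for a in(-1,1)]))
```

```text
t 14.45 tcp [0.542  0.1262 0.1816] yaw 97.89 shift [-0.5  0.1  0.6] spin 0.03 F [-0.1 -0.2 -4.2] w 0.0334 59.5
304 [(172, [135, 91, 53]), (173, [65, 38, 26]), (174, [85, 55, 35]), (175, [63, 37, 19]), (176, [86, 61, 39]), (177, [64, 36, 18]), (178, [85, 58, 40]), (179, [70, 43, 26]), (180, [63, 36, 21]), (181, [63, 35, 21]), (182, [71, 43, 61]), (183, [71, 43, 25]), (184, [141, 126, 116]), (185, [148, 133, 125]), (186, [65, 50, 36]), (187, [69, 41, 32]), (188, [50, 38, 37]), (189, [7, 10, 4]), (190, [8, 2, 5])]
308 [(172, [44, 30, 19]), (173, [102, 70, 44]), (174, [61, 34, 21]), (175, [93, 64, 46]), (176, [63, 38, 23]), (177, [90, 64, 43]), (178, [66, 39, 24]), (179, [92, 63, 44]), (180, [64, 35, 18]), (181, [61, 33, 16]), (182, [69, 39, 37]), (183, [66, 37, 48]), (184, [81, 55, 35]), (185, [143, 130, 123]), (186, [142, 131, 119]), (187, [61, 42, 29]), (188, [73, 45, 29]), (189, [24, 27, 33]), (190, [11, 10, 10])]
312 [(172, [9, 9, 15]), (173, [101, 68, 37]), (174, [86, 58, 41]), (175, [69, 39, 25]), (176, [81, 51, 30]), (177, [61, 36, 21]), (178, [88, 59, 38]), (179, [60, 34, 22]), (180, [91, 65, 44]), (181, [58, 31, 15]), (182, [62, 38, 18]), (183, [76, 43, 54]), (184, [61, 31, 28]), (185, [118, 98, 84]), (186, [144, 131, 123]), (187, [116, 105, 88]), (188, [61, 37, 28]), (189, [69, 44, 30]), (190, [11, 13, 18])]
316 [(172, [24, 27, 25]), (173, [20, 10, 12]), (174, [126, 84, 47]), (175, [72, 43, 28]), (176, [77, 51, 34]), (177, [78, 49, 30]), (178, [69, 42, 20]), (179, [82, 54, 33]), (180, [77, 47, 31]), (181, [81, 55, 35]), (182, [58, 29, 12]), (183, [61, 34, 12]), (184, [72, 42, 63]), (185, [56, 26, 16]), (186, [126, 112, 100]), (187, [147, 136, 124]), (188, [70, 58, 44]), (189, [68, 43, 30]), (190, [49, 36, 34])]
[[295.95194945 182.64028922]
 [321.31046388 187.08890828]]
```

>>> jog_arm:
  motion:
    - {"x": -0.8,"y": -0.7,"z": 1.5,"spin": 0,"fingers": 1}
    - {"x": -0.8,"y": -0.7,"z": 2.5,"spin": 0,"fingers": 1}
    - {"x": -0.8,"y": -0.7,"z": 2.5,"spin": 0,"fingers": 1}
    - {"x": -0.8,"y": -0.7,"z": 2.5,"spin": 0,"fingers": 1}
    - {"x": -0.8,"y": -0.7,"z": 2.5,"spin": 0,"fingers": 1}
    - {"x": -0.8,"y": -0.7,"z": 2.5,"spin": 0,"fingers": 1}

```text
clock: 15.25
eef_pos: [0.5427, 0.1256, 0.1788]
tool_rot: [-0.069, 0.998, 0.0, 0.0]
ft_force: [-0.2, -0.3, -4.5]
grip_width: 0.034
grasp_force: 59.5
```

Run:
```python
from h import *
to([.5427,.1257,.179],97.86)
c=shot('scene'); b=c['pixels'].astype(int)
for u in (304,308,312,316):
    print(u,[(v,b[v,u].tolist()) for v in range(181,190)])
```

```text
t 15.25 tcp [0.5427 0.1256 0.1788] yaw 97.9 shift [ 0.   0.1 -0.2] spin 0.04 F [-0.2 -0.3 -4.5] w 0.034 59.5
304 [(181, [60, 32, 12]), (182, [67, 40, 28]), (183, [77, 47, 74]), (184, [64, 38, 22]), (185, [155, 144, 135]), (186, [65, 51, 36]), (187, [69, 41, 26]), (188, [52, 40, 36]), (189, [8, 14, 8])]
308 [(181, [64, 36, 14]), (182, [64, 39, 22]), (183, [67, 39, 29]), (184, [64, 32, 41]), (185, [89, 67, 47]), (186, [149, 138, 128]), (187, [64, 44, 31]), (188, [72, 44, 31]), (189, [26, 30, 36])]
312 [(181, [98, 69, 46]), (182, [58, 31, 12]), (183, [64, 35, 20]), (184, [76, 47, 55]), (185, [60, 29, 31]), (186, [114, 96, 80]), (187, [120, 112, 94]), (188, [59, 35, 22]), (189, [67, 37, 23])]
316 [(181, [69, 40, 23]), (182, [81, 50, 30]), (183, [59, 35, 13]), (184, [62, 32, 14]), (185, [67, 40, 52]), (186, [58, 29, 19]), (187, [139, 125, 114]), (188, [74, 64, 50]), (189, [69, 45, 32])]
```

```bash
python3 -c "
from h import *
print(bot.job_done())"
```

```text
the job is handed in; nothing more can be done
None
```

The jig is home against its stop, and the lamp is held upright and still over the clip, an estimated 7–11 mm above it. The job was handed in at about 15 s, but the hand-in returned no verdict.

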